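# Set up the laptop at the stockroom table

### The arm

A 7-joint arm with a two-finger parallel gripper is mounted at the origin on the work surface. World frame = base frame: x ahead of the robot, y to its left, z up, the work surface at z = 0. Lengths are in mm, angles in rad, forces in N, time in s.
With the tool pointing down it reaches from about 425 to 800 mm from the base axis. Payload 8.3 kg.
Tool frame: the origin (TCP) lies on the centre line of the jaws, within the pads' length; the fingertips stand 22 mm ahead of it and the grasp point (between the pads) lies 3 mm ahead of it; z points along the fingers, y is the line along which they close (so a half turn about z gives the same grasp; the last joint's range is limited). The gripper opens to 85 mm and grips with 20 to 120 N. Pads are 22 mm wide; open, the fingers measure 114 mm over their backs; the gripper's body (76 mm by 85 mm) begins 54 mm behind the grasp point. The pads swing forward as they close: fully open they stand 13 mm farther back than shut.
Start: joints at [-1.18, 0.383, 0.016, 1.37, -0.006, 1.388, -0.046], TCP at [273.94, 561.749, 253.279] pointing down, gripper open.
Joint ranges: [-2.95, 2.95], [-0.25, 2.06], [-1.52, 1.56], [0.18, 2.33], [-1.44, 4.58], [0.02, 2.06], [-3.01, 3.01]. Speed limits (rad/s): [2.39, 2.39, 3.01, 3.01, 3.14, 3.14, 3.14].

### API

Orientations are given as a unit quaternion [w, x, y, z].
In Python, from cell import r, effector, planner, vision, finish_job, sensors gives the robot as it stands. Calls block until the motion is done:
- r.move_to(position, orientation): joint-space move of the TCP to a pose.
- r.move_straight(position, max_speed=150, rot=None, force_limit=None): straight line of the TCP; rot=None keeps the orientation; max_speed is the mean speed in mm/s. With force_limit (N) it stops when the force on the tool has changed by that much, and returns True; else False.
- r.set_joints(angles): joint-space move.
- effector.command_gripper(opening, squeeze=None): finger opening in mm; squeeze is the grip in N (None keeps the last); returns when the fingers have stopped.
- r.pause(seconds).
- planner.ik(position, orientation): joint angles nearest the present ones, or None.
- vision.snapshot(name): name is "scene" or "side" or "wrist"; returns a dict with "color" (420x560x3 uint8, blue, green, red), "intrinsics" (3x3 intrinsics, pixels), "extrinsics" (4x4, takes a point from world to camera coordinates). Camera axes: x right, y down, z forward; pixel columns grow to the right and rows downward; lengths in mm; the calibration is good to about 2 mm. A picture is of the moment at which its call begins. There is no depth.
A pose or a line that the arm cannot do raises r.Unreachable and nothing moves.
- finish_job(): hands the job in; it is judged then, once.
Readings, each from a call of its own:
- sensors.get_clock(): time.
- sensors.get_qpos(): joint angles.
- sensors.get_dq(): joint speeds.
- sensors.get_joint_torque(): joint torques, N m.
- sensors.get_eef_pos(): TCP position.
- sensors.get_tcp_rot(): TCP orientation.
- sensors.get_ft_force(): force on the tool from outside, world axes, zero at the start.
- sensors.get_wrist_torque(): the same for the moment, N m.
- sensors.get_grip_width(): finger opening in mm.
- sensors.get_finger_force(): force on a finger pad.
Only numpy, scipy, OpenCV 4.12 (cv2) and the standard library are available. Lean on these libraries where they do the work, as an engineer would, in place of code of your own. Each camera call takes 0.05 s, during which the arm holds its last target. There are 200 camera calls.

### The job

Open the laptop's lid to 110 degrees (a little past upright) and turn the laptop on its swivel stand so that its screen squarely faces the middle of the paper writing pad. Leave the phone, tape roll and jar where they are.

Things in the scene. Friction and masses are not known exactly. Their poses are not given: they have to be found in the camera images.
- deck (a point): Centre of the top of the black laptop's lower half, on the vertical swivel axis, 63 mm above the table. Turns with the laptop: -x points out of its front (towards the user, the way the open screen faces), +x to the lid's hinge, y along its width, z up. The lower half measures 185 mm (x) by 270 mm (y) by 18 mm, its underside 45 mm above the table; it is screwed to the stand
- stand: The swivel stand's round aluminium foot, 170 mm across, 12 mm high at the rim, fixed to the table; origin at the centre of its underside, on the swivel axis. Above it a neck 60 mm across and a turning plate 140 by 200 mm under the laptop; free air under the laptop's overhanging edges
- swivel (a joint): Turn of the laptop on its stand, rad, counter-clockwise from above positive, stops at -1.6 and 1.6; 0 is only the as-built direction of the foot (which itself stands at a varying yaw), not the goal. Stiff: stays where it is left; about 0.2 N m turns it
- lid (a joint): Opening angle of the lid, rad: 0 closed on the keys, 1.571 upright, 1.92 is 110 degrees, stop at 2.4. It starts ajar. A friction hinge of about 0.4 N m, plus the lid's weight (about 0.22 kg): it stays where it is left
- lid_hinge (a point): Point on the lid's hinge axis at mid-width: 87 mm behind the swivel axis (deck +x), 66 mm above the table. It turns with the lid: its y runs along the hinge axis, its -x points from the hinge to the lid's free edge
- lid_edge (a point): Middle of the lid's free edge, 180 mm from the hinge axis. The lid is a flat black plate 270 mm wide, 178 mm deep, 7 mm thick; its screen side is 1 mm off the plane through the hinge axis
- pad: White paper writing pad with a black binding strip along its +x edge, 105 mm (x) by 148 mm (y), on a brown cardboard back 115 by 158 mm, 10 mm high in all, fixed flat on the table on the robot's side of the laptop, left or right of it; origin at the centre of its underside
- phone: Black phone lying face up, 150 by 73 by 9 mm, loose, on the other side from the pad; origin at the centre of its underside. Bystander
- tape: Roll of clear packing tape lying flat, 100 mm across, 48 mm high; origin at the centre of its underside. Bystander
- toner: White closed jar with a black cap, 60 mm across, 130 mm high, standing; origin at the centre of its underside. Bystander
Mind the look-alikes: they are no part of the job. There is more than one size of the pad; the one meant has the size given above.

How it is judged (in metres and radians):
At the end, for the whole second after the job is handed in: The lid stands open at 110 degrees (1.80 to 2.04 rad, that is within 7 degrees), the laptop's front points at the middle of the writing pad (the laptop's centre line passes within 30 mm of the pad's centre), and both joints are at rest (value of joint lid between 1.8 and 2.04 rad and y of pad in the frame of deck between -0.03 and 0.03 m and x of pad in the frame of deck below -0.1 m and velocity of joint lid between -0.02 and 0.02 rad/s and velocity of joint swivel between -0.02 and 0.02 rad/s); the robot touches nothing.
It fails at once if the phone, tape roll or jar is moved by more than 20 mm (distance of any of phone, tape, toner from where it was at the start of the episode above 0.02 m).
It also fails if it takes over 64 s, if anything falls off the work surface, if the arm or the gripper's body presses on something with over 40 N, if the wrist force passes 120 N, or if a joint passes its speed limit or range.

## Working session

There is one attempt and no reset: what is moved stays moved. The work goes in short steps, each a Python script; the robot and the scene stay as the last script left them, time stands still between calls to the robot, and variables do not carry over. Pictures are saved under pics/ and viewed, at most 10 in all, crops included, and the job is handed in when it is done.

```bash
mkdir -p pics; ls
python3 - <<'E'
from cell import *
import cv2,pickle
d={}
for n in("scene","side"):
    s=vision.snapshot(n); d[n]=s; cv2.imwrite(f"pics/{n}0.png",cv2.resize(s["color"],(784,588),interpolation=cv2.INTER_CUBIC))
    print(n,s["intrinsics"].tolist(),s["extrinsics"].round(3).tolist())
pickle.dump(d,open("s0.pkl","wb"))
print(sensors.get_clock(),sensors.get_tcp_rot())
E
```

```text
pics
scene [[441.13600621763305, 0.0, 280.47186555272594], [0.0, 441.13600621763305, 207.2379550274681], [0.0, 0.0, 1.0]] [[-0.542, 0.841, 0.002, 227.911], [0.668, 0.432, -0.607, -243.476], [-0.511, -0.327, -0.795, 1726.964], [0.0, 0.0, 0.0, 1.0]]
side [[396.60891713048704, 0.0, 273.13291829009864], [0.0, 396.60891713048704, 215.8681530491655], [0.0, 0.0, 1.0]] [[0.84, -0.542, -0.02, -384.378], [-0.352, -0.518, -0.779, 203.859], [0.412, 0.662, -0.626, 1036.925], [0.0, 0.0, 0.0, 1.0]]
0.1 [-1.83263992e-04  2.24940939e-01  9.74372022e-01 -8.39012021e-04]
```

View pics/scene0.png

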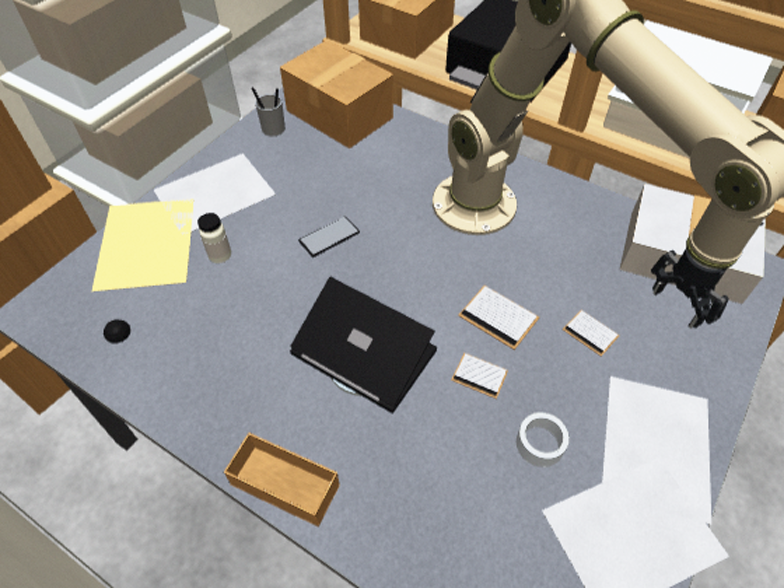

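View pics/side0.png

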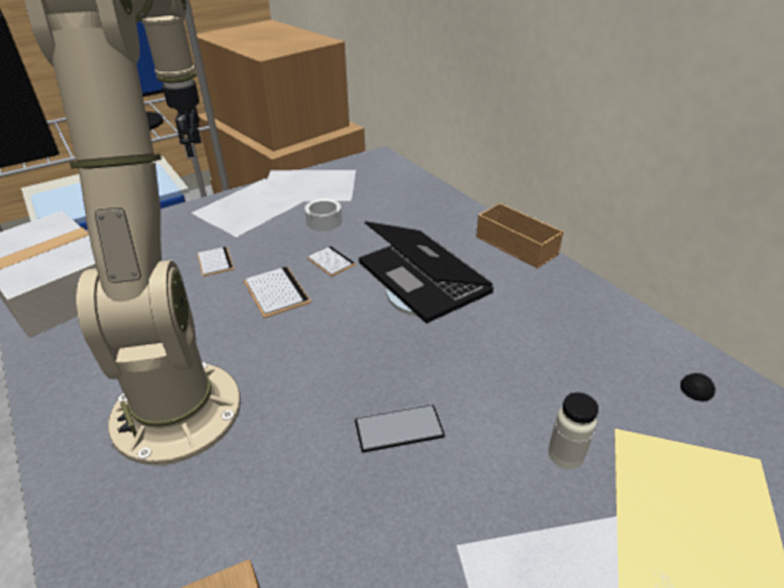

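Pad candidates in scene0: A (498,317) the large one, B (591,332) and C (480,375) small ones. A looks the right size; I'll check it metrically with crops.

```bash
cat > h.py <<'E'
import numpy as np,cv2
def ray(s,u,v):
    E=s["extrinsics"];R,t=E[:3,:3],E[:3,3]
    return -R.T@t, R.T@np.linalg.solve(s["intrinsics"],[u,v,1])
def atz(s,u,v,z):
    c,d=ray(s,u,v); return c+d*(z-c[2])/d[2]
def proj(s,P):
    E=s["extrinsics"]; p=s["intrinsics"]@(E[:3,:3]@np.asarray(P)+E[:3,3]); return p[:2]/p[2]
def tri(s1,p1,s2,p2):
    A=[];b=[]
    for s,p in((s1,p1),(s2,p2)):
        c,d=ray(s,*p); d/=np.linalg.norm(d); M=np.eye(3)-np.outer(d,d); A.append(M); b.append(M@c)
    return np.linalg.lstsq(np.vstack(A),np.hstack(b),rcond=None)[0]
def crop(s,x0,x1,y0,y1,k,f):
    cv2.imwrite(f,cv2.resize(s["color"][y0:y1,x0:x1],None,fx=k,fy=k,interpolation=cv2.INTER_CUBIC))
E
python3 - <<'E'
import pickle; from h import *
d=pickle.load(open("s0.pkl","rb"))
crop(d["scene"],200,450,190,300,3.2,"pics/c1.png")
crop(d["side"],160,360,150,240,4,"pics/c2.png")
E
```

```text
(no output)
```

View pics/c1.png

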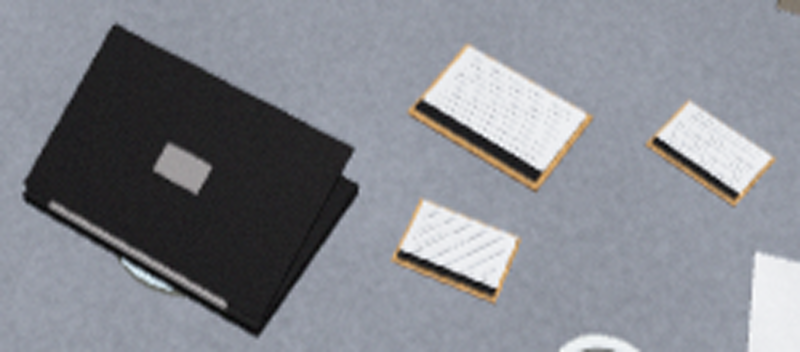

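View pics/c2.png

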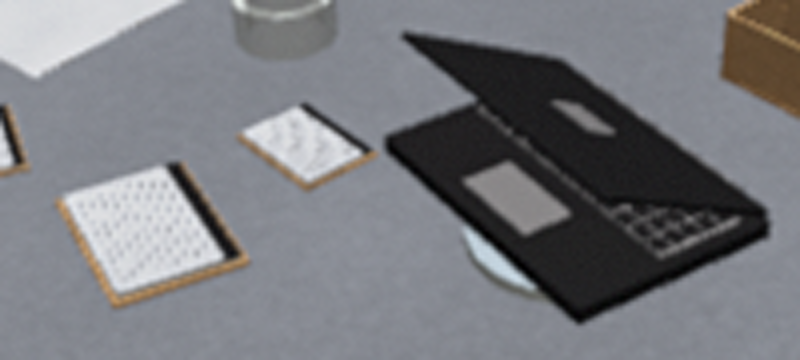

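Scene crop: laptop lid free-edge corners at (116,25) and (354,150), base corners (358,187), (258,335), (24,197). Side crop: base corners (387,141), (580,322), (768,235), lid (404,34), (610,195). Next I fit the model and check the pad sizes.

```bash
cat > fit.py <<'E'
from h import *
import pickle
from scipy.optimize import least_squares
d=pickle.load(open("s0.pkl","rb")); S,T=d["scene"],d["side"]
c1=lambda p:np.array([200+(p[0]+.5)/3.2-.5,190+(p[1]+.5)/3.2-.5])
c2=lambda p:np.array([160+(p[0]+.5)/4-.5,150+(p[1]+.5)/4-.5])
for n,q in dict(A=[(468,44),(592,118),(538,189),(410,112)],B=[(689,100),(774,158),(737,206),(646,144)],C=[(422,199),(520,237),(497,301),(393,260)]).items():
    P=np.array([atz(S,*c1(p),3) for p in q]); e=np.linalg.norm(P-np.roll(P,-1,0),axis=1)
    print(n,P.mean(0).round(1),e.round(0))
q=[(58,203),(180,163),(248,262),(116,304)]
P=np.array([atz(T,*c2(p),3) for p in q]); print("A side",P.mean(0).round(1),np.linalg.norm(P-np.roll(P,-1,0),axis=1).round(0))
obs=[(S,c1((116,25)),'e',-1),(S,c1((354,150)),'e',1),(S,c1((358,187)),(-92.5,63),1),(S,c1((258,336)),(92.5,45),1),(S,c1((24,198)),(92.5,45),-1),
(T,c2((387,141)),(-92.5,63),1),(T,c2((580,322)),(-92.5,45),-1),(T,c2((768,236)),(92.5,45),-1),(T,c2((404,34)),'e',1),(T,c2((610,195)),'e',-1)]
def pt(x,k,sy):
    X,Y,th,phi=x
    if k=='e': a=87-180*np.cos(phi)+5*np.sin(phi); z=66+180*np.sin(phi)+5*np.cos(phi)
    else: a,z=k
    c,s=np.cos(th),np.sin(th); return np.array([X+c*a-s*135*sy,Y+s*a+c*135*sy,z])
def res(x): return np.concatenate([proj(s,pt(x,k,sy))-p for s,p,k,sy in obs])
f=least_squares(res,[600,0,0,.5],x_scale=[100,100,1,1],loss='soft_l1')
print(f.x.round(3),res(f.x).round(1).reshape(-1,2).tolist())
for n,s,uv,z in(("phone",S,(329/1.4,236/1.4),9),("tape",S,(543/1.4,435/1.4),48),("jar",S,(208/1.4,222/1.4),130)): print(n,atz(s,*uv,z).round(0))
E
python3 fit.py
```

```text
A [308.9 232.7   3. ] [157. 111. 156. 115.]
B [232.7 436.5   3. ] [104.  76. 109.  79.]
C [477.1 269.9   3. ] [104.  77. 107.  77.]
A side [308.3 234.3   3. ] [112. 159. 111. 153.]
[5.92548e+02 3.33620e+01 2.00000e-03 4.75000e-01] [[-0.5, -0.3], [0.2, -0.2], [0.8, -0.6], [-0.2, 1.5], [-0.0, 1.6], [-0.4, -1.7], [-0.2, 1.4], [1.1, 0.7], [-0.1, -0.5], [-0.2, 0.6]]
phone [ 327. -262.    9.]
tape [558. 452.  48.]
jar [ 533. -462.  130.]
```

Pad A measures about 157 by 112 mm in both views, so it is the right one (B and C are about 105 by 77). Its centre is (308.6, 233.5). The laptop axis is at (592.5, 33.4), with yaw about 0 and lid 0.475 rad. The goal yaw is about -0.614. I'll open the lid first, pushing the screen side with closed fingers, and check IK before moving.

```bash
cat > m.py <<'E'
import numpy as np
from scipy.spatial.transform import Rotation as Ro
AX=np.array([592.5,33.4])
def quat(al,yaw=0,flip=1):
    z=np.array([np.cos(al)*np.cos(yaw),np.cos(al)*np.sin(yaw),-np.sin(al)]); y=flip*np.array([-np.sin(yaw),np.cos(yaw),0])
    return Ro.from_matrix(np.c_[np.cross(y,z),y,z]).as_quat(scalar_first=True)
def lidpose(phi,al,d=150,off=13,flip=1,tipback=22):
    # tip at distance d along lid, off below the screen plane
    u=np.array([-np.cos(phi),np.sin(phi)]); n=np.array([-np.sin(phi),-np.cos(phi)])
    t=np.array([AX[0]+87,66])+d*u+off*n-tipback*np.array([np.cos(al),-np.sin(al)])
    return [t[0],AX[1],t[1]],quat(al,0,flip)
E
python3 - <<'E'
from cell import *; from m import *
for flip in(1,-1):
  for al0,al1 in((.7,1.57),(.9,1.57),(1.05,1.57),(1.05,1.05),(.9,.9)):
    print(flip,al0,al1,[None if (q:=planner.ik(*lidpose(p,al0+(al1-al0)*(p-.4)/1.5,flip=flip))) is None else np.round(q,2).tolist() for p in(.4,1.9)],
     None if planner.ik([400,33,160],quat(al0,0,flip)) is None else 1)
E
```

```text
1 0.7 1.57 [None, [-0.31, 0.62, 0.38, 1.11, -0.22, 1.45, 1.61]] None
1 0.9 1.57 [None, [-0.31, 0.62, 0.38, 1.11, -0.22, 1.45, 1.61]] None
1 1.05 1.57 [[-0.79, -0.05, 0.6, 2.27, 0.29, 0.41, 1.16], [-0.31, 0.62, 0.38, 1.11, -0.22, 1.45, 1.61]] None
1 1.05 1.05 [[-0.79, -0.05, 0.6, 2.27, 0.29, 0.41, 1.16], [-0.53, 0.25, 0.48, 1.73, -0.12, 0.67, 1.55]] None
1 0.9 0.9 [None, [-0.63, 0.19, 0.56, 1.88, -0.07, 0.43, 1.51]] None
-1 0.7 1.57 [None, [-0.47, 0.67, 0.69, 1.12, -0.41, 1.48, -1.43]] None
-1 0.9 1.57 [None, [-0.47, 0.67, 0.69, 1.12, -0.41, 1.48, -1.43]] None
-1 1.05 1.57 [[-0.51, -0.03, 0.32, 2.26, 0.25, 0.41, -1.96], [-0.47, 0.67, 0.69, 1.12, -0.41, 1.48, -1.43]] None
-1 1.05 1.05 [[-0.51, -0.03, 0.32, 2.26, 0.25, 0.41, -1.96], [-0.51, 0.25, 0.45, 1.73, -0.1, 0.67, -1.6]] None
-1 0.9 0.9 [None, [-0.43, 0.18, 0.34, 1.87, 0.04, 0.44, -1.72]] None
```

```bash
cat >> m.py <<'E'
def push(phi,al,h=11,flip=1,gap=0):
    n=np.array([np.sin(al),np.cos(al)]); a=np.array([np.cos(al),-np.sin(al)])
    H=np.array([AX[0]+87,66]); u=np.array([-np.cos(phi),np.sin(phi)])
    t=H+180*u-(h+gap)*n if phi<=al else H+158*u-22*a-(h+gap)*n
    return [t[0],AX[1],t[1]],quat(al,0,flip)
E
python3 - <<'E'
from cell import *; from m import *
for flip in(1,-1):
  for al in(1.05,1.1,1.2):
    p,o=push(.475,al,flip=flip,gap=25); p2=[p[0]-10,p[1],p[2]+90]
    print(flip,al,np.round(p),[planner.ik(x,o) is not None for x in(p,p2)],[planner.ik(*push(f,al+(1.5-al)*(f-.45)/1.47,flip=flip)) is not None for f in np.linspace(.45,1.92,8)])
E
```

```text
1 1.05 [488.  33. 130.] [True, True] [True, True, True, True, True, True, True, True]
1 1.1 [487.  33. 132.] [True, True] [True, True, True, True, True, True, True, True]
1 1.2 [486.  33. 135.] [True, True] [True, True, True, True, True, True, True, True]
-1 1.05 [488.  33. 130.] [True, True] [True, True, True, True, True, True, True, True]
-1 1.1 [487.  33. 132.] [True, True] [True, True, True, True, True, True, True, True]
-1 1.2 [486.  33. 135.] [True, True] [True, True, True, True, True, True, True, True]
```

Run:
```python
from cell import *; from m import *; import cv2
from h import crop
effector.command_gripper(0)
A=lambda f:1.08+(1.5-1.08)*(f-.45)/1.47
p,o=push(.475,1.08,gap=25)
r.move_to([p[0]-10,p[1],p[2]+90],o)
print(sensors.get_clock(),sensors.get_eef_pos())
print(r.move_straight(p,force_limit=10))
s=vision.snapshot("side"); cv2.imwrite("pics/side1.png",cv2.resize(s["color"][100:300,150:420],None,fx=2.9,fy=2.9,interpolation=cv2.INTER_CUBIC))
for f in np.linspace(.45,1.05,4):
    p,o=push(f,A(f)); hit=r.move_straight(p,max_speed=60,rot=o,force_limit=20)
    print(round(f,2),hit,np.round(sensors.get_ft_force(),1),round(sensors.get_clock(),1))
    if hit: break
s=vision.snapshot("side"); cv2.imwrite("pics/side2.png",cv2.resize(s["color"][100:300,150:420],None,fx=2.9,fy=2.9,interpolation=cv2.INTER_CUBIC))
```

```text
2.9083 [478.04517258  34.16268097 221.67888265]
False
0.45 False [-0.6 -0.2 -0.5] 4.2
0.65 False [-0.4  0.6 -0.5] 5.0
0.85 False [-0.3  0.5  0.2] 5.7
1.05 False [-1.2 -0.  -0.2] 6.5
```

View pics/side2.png

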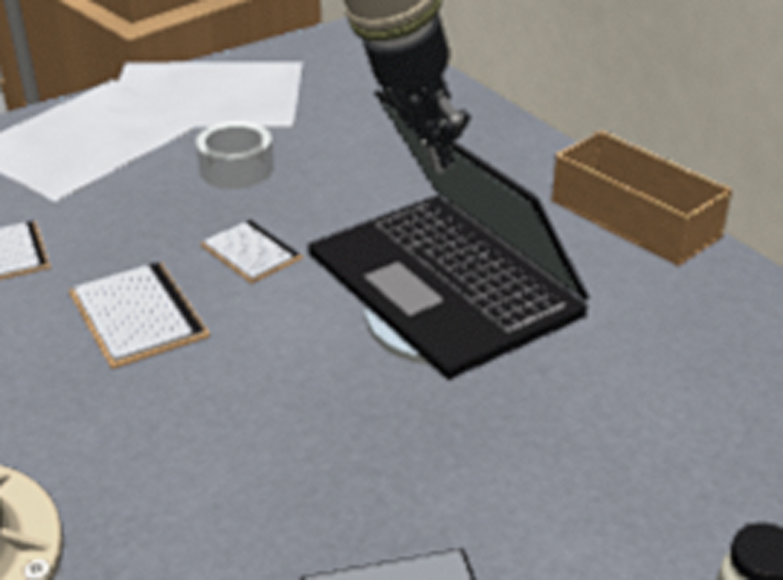

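The finger is under the lid's upper edge and the lid is about 60° open. Laptop yaw is unchanged. I'll continue to 1.92, retreat and look.

Run:
```python
from cell import *; from m import *; import cv2,pickle
from h import crop
A=lambda f:1.08+(1.5-1.08)*(f-.45)/1.47
for f in (1.25,1.4,1.55,1.7,1.82,1.92):
    p,o=push(f,A(f)); hit=r.move_straight(p,max_speed=60,rot=o,force_limit=20)
    print(round(f,2),hit,np.round(sensors.get_ft_force(),1),round(sensors.get_clock(),1))
    if hit: break
p=sensors.get_eef_pos(); r.move_straight([p[0]-100,p[1],p[2]+80])
r.move_to([470,150,200],quat(np.pi/2))
d={n:vision.snapshot(n) for n in("scene","side")}; pickle.dump(d,open("s2.pkl","wb"))
crop(d["scene"],190,330,170,300,4.4,"pics/d1.png"); crop(d["side"],230,370,110,250,4.2,"pics/d2.png")
cv2.imwrite("pics/d.png",np.hstack([cv2.resize(d["scene"]["color"][170:310,190:330],(400,400),interpolation=2),cv2.resize(d["side"]["color"][110:250,230:370],(400,400),interpolation=2)]))
print(sensors.get_clock(),sensors.get_eef_pos())
```

```text
1.25 False [-0.6 -0.   0.5] 7.3
1.4 False [-0.5 -0.2  0.2] 7.9
1.55 False [-0.1 -0.3 -0.4] 8.4
1.7 False [ 0.4 -0.6 -0.2] 9.0
1.82 False [ 0.1 -0.4 -0.1] 9.4
1.92 False [-0.6  0.8 -0.3] 9.9
11.8667 [471.81140647 149.05493711 200.87292077]
```

View pics/d.png

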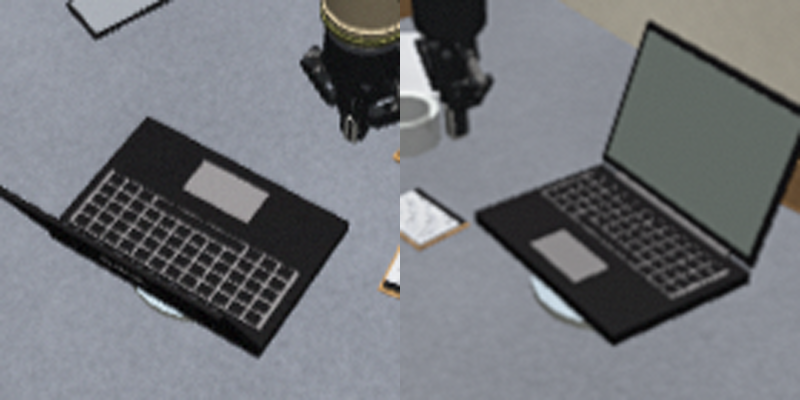

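The lid now stands past upright. Scene half: base corners (150,118) and (348,223). Side half: base (478,213), (612,345), (748,280), lid corner (652,22). Refit yaw and lid.

```bash
cat > fit2.py <<'E'
from h import *
from scipy.optimize import least_squares
X,Y=592.5,33.4
def pt(th,phi,k,sy):
    if k=='e': a=87-180*np.cos(phi); z=66+180*np.sin(phi)
    else: a,z=k
    c,s=np.cos(th),np.sin(th); return np.array([X+c*a-s*135*sy,Y+s*a+c*135*sy,z])
def fit(obs,x0):
    res=lambda x:np.concatenate([proj(s,pt(*x,k,sy))-p for s,p,k,sy in obs])
    f=least_squares(res,x0); print(f.x.round(3),res(f.x).round(1).reshape(-1,2).tolist()); return f.x
E
python3 - <<'E'
from fit2 import *; import pickle
d=pickle.load(open("s2.pkl","rb")); S,T=d["scene"],d["side"]
k=140/400
a=lambda x,y:np.array([190+(x+.5)*k-.5,170+(y+.5)*k-.5]); b=lambda x,y:np.array([230+(x-400+.5)*k-.5,110+(y+.5)*k-.5])
F,B=(-92.5,63),(-92.5,45)
fit([(S,a(150,118),F,-1),(S,a(348,223),F,1),(T,b(478,213),F,1),(T,b(612,345),B,-1),(T,b(748,280),(92.5,45),-1),(T,b(652,22),'e',1)],[0,1.9])
E
```

```text
[0.002 1.964] [[-0.7, -1.2], [0.9, -0.3], [-1.0, -1.1], [0.5, 1.1], [1.2, 1.7], [0.1, -0.8]]
```

```bash
cat >> m.py <<'E'
def sw(th,gap=0,y=105,z=57,h=11):
    x=-92.5-h-gap; c,s=np.cos(th),np.sin(th)
    return [AX[0]+c*x-s*y,AX[1]+s*x+c*y,z],quat(np.pi/2,th)
E
cat > swing.py <<'E'
from cell import *; from m import *; import cv2,pickle,sys
ths=eval(sys.argv[1]); g=eval(sys.argv[2]); tag=sys.argv[3]
p,o=sw(ths[0],g); r.move_to([p[0],p[1],170],o); r.move_straight(p,force_limit=15)
for t in ths:
    p,o=sw(t); hit=r.move_straight(p,max_speed=50,rot=o,force_limit=25)
    if hit: print("hit",t,sensors.get_ft_force()); break
print(sensors.get_eef_pos(),p,sensors.get_clock())
p,o=sw(t,30); r.move_straight(p); r.move_straight([p[0],p[1],200]); r.move_to([430,330,250],quat(np.pi/2,0))
d={n:vision.snapshot(n) for n in("scene","side")}; pickle.dump(d,open(tag+".pkl","wb"))
cv2.imwrite(f"pics/{tag}.png",np.hstack([cv2.resize(d["scene"]["color"][170:310,190:330],(400,400),interpolation=2),cv2.resize(d["side"]["color"][110:250,230:370],(400,400),interpolation=2)]))
E
python3 swing.py "[-.0,-.12,-.24,-.36,-.48,-.56,-.61]" 20 e
```

```text
[567.70683193 178.67370973  56.99274446] [np.float64(567.8175134635434), np.float64(178.75482399417515), 57] 16.2583
```

View pics/e.png

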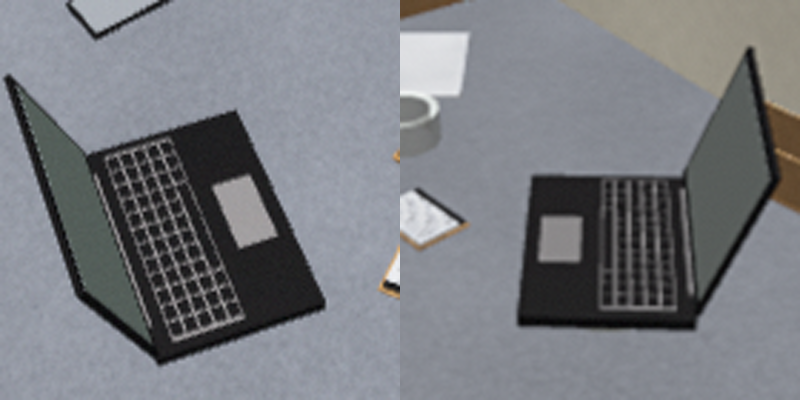

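Scene half: base corners (237,111) and (324,302), lid corners (8,76) and (79,293). Side half: base (531,177), (519,326), (694,328), lid (750,48) and (778,180).

Run:
```python
from fit2 import *; import pickle
d=pickle.load(open("e.pkl","rb")); S,T=d["scene"],d["side"]
k=140/400
a=lambda x,y:np.array([190+(x+.5)*k-.5,170+(y+.5)*k-.5]); b=lambda x,y:np.array([230+(x-400+.5)*k-.5,110+(y+.5)*k-.5])
F,B=(-92.5,63),(-92.5,45)
x=fit([(S,a(237,111),F,-1),(S,a(324,302),F,1),(T,b(531,177),F,1),(T,b(519,326),B,-1),(T,b(694,328),(92.5,45),-1),(T,b(750,48),'e',1),(T,b(778,180),'e',-1),(S,a(8,76),'e',-1),(S,a(79,293),'e',1)],[-.6,1.9])
c,s=np.cos(x[0]),np.sin(x[0]); v=np.array([308.6-592.5,233.5-33.4]); print("pad in deck",c*v[0]+s*v[1],-s*v[0]+c*v[1])
```

```text
[-0.64  1.94] [[0.1, -0.7], [0.8, 0.5], [0.8, -1.4], [-0.5, 0.4], [1.1, 1.5], [0.7, -0.9], [-0.0, -0.9], [-0.1, -0.7], [0.3, 1.1]]
pad in deck -347.21348986966154 -9.056072688003809
```

```bash
python3 -c "
from cell import *
r.pause(0.5); print(sensors.get_ft_force(),sensors.get_clock()); print(finish_job())"
```

```text
[-0.11383288 -0.26366591  0.1815671 ] 19.0667
the job is handed in; nothing more can be done
None
```

I handed the job in at 19 s, with the lid measured at about 1.94 rad (111°) and the laptop's centre line passing about 9 mm from the pad's centre; the phone, tape roll and jar were not touched, but the judged result was not reported back.

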